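Lay out the carburettor parts on their outlines

TASK

Lay the stripped carburettor out for its rebuild: put the aluminium float bowl, the brass throttle slide, the blue intake flange and the red cover plate each on the black mat that bears its outline, standing the same way up as now, centred on the outline and in line with it. The cover is still trapped on the grey carburettor body by its keyhole slot: slide it along until the wide end of the slot is under the screw head, then lift it off. Set every part down gently instead of dropping it, and leave the white grease tub where it is.

Things in the scene. Friction and masses are not known exactly. Their poses are not given: they have to be found in the camera images.
- bowl_center (a point): Float bowl: bare aluminium block, 60 (x) x 46 (y) x 30 mm high with a 66 x 46 mm rim at its foot and a small dark plug (16 mm wide, 4 mm) in the middle of its top; 34 mm high in all, about 0.12 kg, loose on the bench. The point is half-way up on its centre line, 17 mm above its underside. z up.
- slide_center (a point): Throttle slide: upright brass cylinder, 36 mm diameter, 44 mm high, about 0.15 kg, loose on the bench. The point is its centre, 22 mm above its underside. z up; its turn about z does not matter.
- flange_center (a point): Blue intake flange: 8 mm thick two-eared foot, 86 mm long along its x with the ears at both ends, 46 mm wide in y at the middle; on it an upright blue tube stub, 34 mm diameter, to 44 mm overall height; about 0.14 kg, loose on the bench. The point is on the stub's axis, 22 mm above the underside. z up.
- cover_center (a point): Red cover plate, 124 (x) x 44 (y) x 5 mm, 0.10 kg, with an upright grip fin at its centre, 24 (x) x 12 (y) mm, reaching 39 mm above the plate's underside. The point is in the fin, 22 mm above that underside. Keyhole slot on its -x side: 9 mm wide from x = -18 to -35 mm, then a 22 x 22 mm opening centred at x = -46. z up.
- carb: Grey carburettor body, fixed: block 100 (x) x 50 (y) x 34 mm high, a pipe stub on each long side; origin at the centre of its underside. On top a screw at x = -22, y = 0 mm: 6 mm stem, 13 mm head from 7.5 to 11.5 mm above the block. At first the cover lies centred and in line on it, trapped by the head. Slid 24 mm along the body's +x (slight friction), the slot's wide part is centred under the head.
- mat_bowl: 130 x 72 x 4 mm black mat fixed on the bench, long side along its x; origin at the centre of its underside, the outline centred on it. Outline: grey rectangle with a white border, 68 (x) x 50 (y) mm: the float bowl's place.
- mat_slide: 130 x 72 x 4 mm black mat fixed on the bench, long side along its x; origin at the centre of its underside, the outline centred on it. Outline: yellow disc, 42 mm diameter: the throttle slide's place.
- mat_flange: 130 x 72 x 4 mm black mat fixed on the bench, long side along its x; origin at the centre of its underside, the outline centred on it. Outline: blue two-eared shape, 92 (x) x 50 (y) mm, with a black hole in the middle: the intake flange's place, ears along x, either way round.
- mat_cover: 130 x 72 x 4 mm black mat fixed on the bench, long side along its x; origin at the centre of its underside, the outline centred on it. Outline: red plate shape with a keyhole, 124 (x) x 44 (y) mm: the cover plate's place, long side along x, either way round.
- tub: White grease tub with a yellow lid, 60 mm diameter, 55 mm high, standing loose to the left of the mats; bystander. Origin at the centre of its underside.
There are look-alikes about, which are no part of the job. Of the things that look like the part that bears flange_center, the middle-sized one is meant. There is more than one size of the part that bears bowl_center; the job needs the larger.

How it is judged (in metres and radians):
On the way:
1. the cover is slid along, still lying on the carburettor body, until the wide end of its slot is under the screw head (x of cover_center in the frame of carb between 0.017 and 0.032 m and z of cover_center in the frame of carb below 0.062 m), for 0.04 s.
At the end, for the whole second after the job is handed in: Float bowl, throttle slide, intake flange and cover plate each lie upright and at rest on the mat with their own outline, within 12 mm of its centre and, except for the round slide, within 15 degrees of its direction (either way round) (horizontal distance between bowl_center and mat_bowl below 0.012 m and z of bowl_center in the frame of mat_bowl between 0.017 and 0.026 m and angle between each of bowl_center, slide_center, flange_center, cover_center's own z axis and vertical below 0.1 rad and linear speed of each of bowl, slide, flange, cover below 0.02 m/s and angle between the x axis of bowl_center and the x axis of mat_bowl, either way round below 0.26 rad and horizontal distance between slide_center and mat_slide below 0.012 m and z of slide_center in the frame of mat_slide between 0.022 and 0.031 m and horizontal distance between flange_center and mat_flange below 0.012 m and z of flange_center in the frame of mat_flange between 0.022 and 0.031 m and angle between the x axis of flange_center and the x axis of mat_flange, either way round below 0.26 rad and horizontal distance between cover_center and mat_cover below 0.012 m and z of cover_center in the frame of mat_cover between 0.022 and 0.031 m and angle between the x axis of cover_center and the x axis of mat_cover, either way round below 0.26 rad); the robot touches nothing.
It fails at once if the white grease tub is shifted by more than 20 mm (distance of tub from where it was at the start of the episode above 0.02 m).
It fails at once if a part is let fall freely from more than about 30 mm, or thrown ((linear speed of bowl above 0.77 m/s and contact force between bowl and anything else below 0.02 N) or (linear speed of slide above 0.77 m/s and contact force between slide and anything else below 0.02 N) or (linear speed of flange above 0.77 m/s and contact force between flange and anything else below 0.02 N) or (linear speed of cover above 0.77 m/s and contact force between cover and anything else below 0.02 N)).
It also fails if it takes over 120 s, if anything falls off the work surface, if the arm or the gripper's body presses on something with over 40 N, if the wrist force passes 120 N, or if a joint passes its speed limit or range.

ROBOT

A 6-joint arm with a two-finger parallel gripper is mounted at the origin on the work surface. World frame = base frame: x ahead of the robot, y to its left, z up, the work surface at z = 0. Lengths are in mm, angles in rad, forces in N, time in s.
With the tool pointing down it reaches from about 275 to 750 mm from the base axis. Payload 10.2 kg.
Tool frame: the origin (TCP) lies at the very end of the fingers, on their centre line; the grasp point (between the pads) lies 19 mm behind it; z points along the fingers, y is the line along which they close (so a half turn about z gives the same grasp; the last joint's range is limited). The gripper opens to 85 mm and grips with 20 to 120 N. Pads are 22 mm wide; open, the fingers measure 114 mm over their backs; the gripper's body (76 mm by 85 mm) begins 54 mm behind the grasp point. The pads swing forward as they close: fully open they stand 13 mm farther back than shut.
Start: joints at [-1.535, 0.313, 1.498, -0, 1.331, -0.223], TCP at [134.345, -507.526, 231.294] pointing down, gripper open.
Joint ranges: [-2.94, 2.94], [-0.97, 2.17], [0.19, 2.56], [-1.23, 4.37], [0.02, 3.11], [-2.88, 2.88]. Speed limits (rad/s): [2.39, 2.39, 3.01, 3.14, 3.14, 3.14].

INTERFACE

Orientations are given as a unit quaternion [w, x, y, z].
In Python, from rig import ctrl gives the robot as it stands.
- The arm moves only by the shell command python3 -m inch 'ROWS' [OPENING] [FORCE]. ROWS is text: rows parted by semicolons, each of 6 numbers parted by spaces: the shift along the tool's x, y, z in mm, then the turn, a rotation vector about the tool's x, y, z in units of 6 degrees (1.0 is 6 degrees). A call has exactly 10 rows; each row shifts and turns the commanded pose from where the row before left it, along the tool's axes as they then stand; what a row does not reach is not made up. A row lasts 1/12 s, in which the tool goes at most 41.7 mm and 7.16 degrees, less where a joint would pass 70% of its speed; a pose out of reach is approached as far as the arm can. A call with a gripper value outside its range is refused whole. OPENING is the opening, from 0 (shut) to 1 (fully open), set as the call begins (- or left out, the last holds). The fingers move at their own pace and stop on an object; FORCE is the grip in N (left out, the last holds). Time passes only in rows, so rows that do not move let the fingers close, or fill a call up. It gives the time, the measured TCP pose, the force, the opening and the grip force at its end, in the units of the state.
- ctrl.sense(): the state, without advancing time (a new reading comes with each control period).
- ctrl.capture(name): name is "side" or "top"; returns a dict with "image" (420x560x3 uint8, red, green, blue), "intrinsics" (3x3 intrinsics, pixels), "D" ([k1, k2, p1, p2, k3] as OpenCV has them; the pictures are not rectified), "rvec" (rotation vector, rad) and "tvec" (3), from world to camera coordinates, as OpenCV has them. Camera axes: x right, y down, z forward; pixel columns grow to the right and rows downward; lengths in mm; the calibration is good to about 2 mm. A picture is of the moment at which its call begins. There is no depth.
- ctrl.finish_job(): hands the job in; it is judged then, once.
The state is a dict: "time_s": time; "joints": joint angles; "dq": joint speeds; "tau": joint torques, N m; "eef_pos": TCP position; "ee_rot": TCP orientation; "force": force on the tool from outside, world axes, zero at the start; "wrist_torque": the same for the moment, N m; "grip_width": opening from 0.0 (shut) to 1.0 (fully open); "grip_force": force on a finger pad.
Only numpy, scipy, OpenCV 4.12 (cv2) and the standard library are available. Lean on these libraries where they do the work, as an engineer would, in place of code of your own. Each camera call takes 0.05 s, during which the arm holds its last target. There are 200 camera calls.

## Working session

There is one attempt and no reset: what is moved stays moved. The work goes in short steps, Python scripts to look and compute and a shell command to move; the robot and the scene stay as the last step left them, time stands still between calls to the robot, and variables do not carry over. Pictures are saved under pics/ and viewed, at most 14 in all, crops included, and the job is handed in when it is done.

```bash
mkdir -p pics; ls; cat > h.py <<'E'
import cv2,numpy as np
from rig import ctrl
def snap(n,f=None):
    c=ctrl.capture(n)
    if f: cv2.imwrite('pics/'+f,cv2.cvtColor(c['image'],cv2.COLOR_RGB2BGR))
    return c
def ray(c,px,z):
    K,D=np.array(c['intrinsics'],float),np.array(c['D'],float)
    R=cv2.Rodrigues(np.array(c['rvec'],float))[0];t=np.array(c['tvec'],float).ravel()
    p=cv2.undistortPoints(np.array(px,float).reshape(-1,1,2),K,D).reshape(-1,2)
    d=np.c_[p,np.ones(len(p))]@R; o=-R.T@t
    return o+d*((z-o[2])/d[:,2])[:,None]
def proj(c,P):
    return cv2.projectPoints(np.array(P,float).reshape(-1,1,3),np.array(c['rvec'],float),np.array(c['tvec'],float),np.array(c['intrinsics'],float),np.array(c['D'],float))[0].reshape(-1,2)
E
python3 - <<'E'
from h import *
for n in('top','side'):
    c=snap(n,n+'0.png'); R=cv2.Rodrigues(np.array(c['rvec'],float))[0]; print(n,-R.T@np.array(c['tvec']).ravel(),R[2],c['intrinsics'][0][0])
s=ctrl.sense();print(s)
E
```

```text
pics
top [493.97214429  27.66446738 982.18699097] [ 0.17385636  0.03312712 -0.98421368] 423.74544295495645
side [415.85452266 726.86689262 640.7622329 ] [ 0.25027496 -0.74946908 -0.6129099 ] 399.1353181543318
{'time_s': 0.1, 'joints': array([-1.53539124e+00,  3.13380887e-01,  1.49835068e+00, -1.23536805e-05,
        1.33100424e+00, -2.23394156e-01]), 'dq': array([ 0.00107179, -0.00170058, -0.00185766,  0.00116769,  0.00074898,
       -0.00013618]), 'tau': array([ 2.69346696e-03, -4.12898505e+01, -2.60140926e+01, -1.29599939e-04,
        3.01699401e-03,  3.92811501e-06]), 'eef_pos': array([ 134.3378723 , -507.28590652,  230.80296723]), 'ee_rot': array([-5.69615784e-04,  9.91639193e-01,  1.29040242e-01,  4.76731434e-05]), 'force': array([-0.85610368,  0.10115686,  0.41743787]), 'wrist_torque': array([ 0.03021013, -0.01263695, -0.03764977]), 'grip_force': 0.0, 'grip_width': 1.0001521304248753}
```

View pics/top0.png

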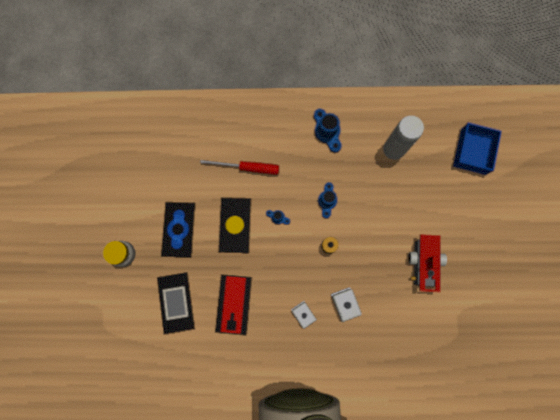

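View pics/side0.png

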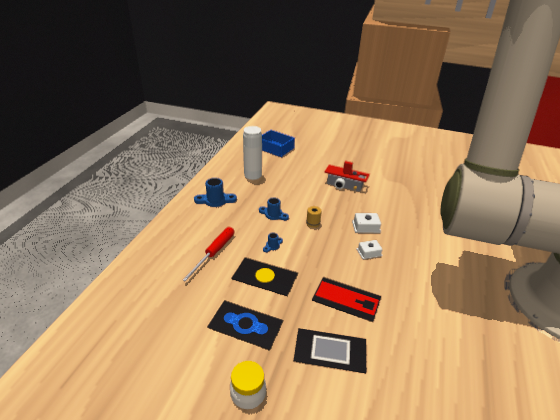

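The top picture shows these candidates:
- **Flanges:** large (328,130), middle (328,200) and small (278,217). I choose the middle one.
- **Bowls:** (347,305) larger and (304,315) smaller. I choose the larger.
- **Slide:** (330,245).
- **Cover on the body:** (430,265). The red plate at (233,305) is only an outline.
- **Mats:** flange (178,230), slide (235,225), bowl (176,303), cover (233,305).
- **Tub:** (118,253).

```bash
python3 - <<'E'
from h import *
c=snap('top');s=snap('side')
im=c['image'];cr=im[180:340,255:455]
cv2.imwrite('pics/crop1.png',cv2.cvtColor(cv2.resize(cr,(800,640)[:2],interpolation=cv2.INTER_CUBIC)[:600],cv2.COLOR_RGB2BGR))
hsv=cv2.cvtColor(im,cv2.COLOR_RGB2HSV)
def comps(name,c,m,box,z,amin=20):
    x0,y0,x1,y1=box;k=np.zeros(m.shape,np.uint8);k[y0:y1,x0:x1]=m[y0:y1,x0:x1]
    cs,_=cv2.findContours(k,cv2.RETR_EXTERNAL,cv2.CHAIN_APPROX_NONE)
    for q in cs:
        if cv2.contourArea(q)<amin: continue
        w=ray(c,q.reshape(-1,2),z)[:,:2].astype(np.float32)
        r=cv2.minAreaRect(w);M=cv2.moments(q)
        b=cv2.boxPoints(r);e=[b[1]-b[0],b[2]-b[1]];l=max(e,key=np.linalg.norm)
        print(name,'px %.1f %.1f'%(M['m10']/M['m00'],M['m01']/M['m00']),'ctr',np.round(r[0],1),'size',np.round(sorted(map(np.linalg.norm,e))[::-1],1),'long-axis deg %.1f'%(np.degrees(np.arctan2(l[1],l[0]))%180), 'area',cv2.contourArea(q))
H,S,V=cv2.split(hsv)
dark=(V<60).astype(np.uint8)
for n,b in dict(mat_fl=(155,195,205,262),mat_sl=(212,190,258,258),mat_bo=(150,266,203,340),mat_co=(210,268,258,340)).items():
    m=((H<8)|(H>28)|(V<70)|(S<40)).astype(np.uint8)
    comps(n,c,m,b,4,300)
blue=((H>100)&(H<130)&(S>120)).astype(np.uint8)
comps('flange(foot)',c,blue,(310,180,350,222),8)
comps('white',c,((S<70)&(V>120)).astype(np.uint8),(285,280,370,330),30)
red=(((H<6)|(H>174))&(S>150)).astype(np.uint8)
comps('cover z39+',c,red,(405,225,455,300),39)
comps('mat_cover red',c,red,(210,268,258,340),4)
for p in [(330,245),(347,305),(430,265)]: print(p,hsv[p[1],p[0]],ray(c,[p],34)[0].round(1))
E
```

```text
mat_fl px 177.8 229.5 ctr [616.6 283.9] size [127.9  70.4] long-axis deg 177.2 area 1499.0
mat_sl px 234.4 224.9 ctr [626.9 150.9] size [127.5  69.2] long-axis deg 178.5 area 1500.5
mat_bo px 175.3 303.0 ctr [448.2 283.6] size [126.9  69.3] long-axis deg 9.4 area 1631.5
mat_co px 233.2 304.5 ctr [445.4 151.6] size [127.3  69.8] long-axis deg 175.4 area 1650.5
flange(foot) px 327.2 199.8 ctr [683.5 -65.4] size [81.  37.3] long-axis deg 178.9 area 327.0
white px 303.5 314.2 ctr [425.3  -6.6] size [49.7 33.9] long-axis deg 33.7 area 335.0
white px 346.8 303.7 ctr [447.4 -99.9] size [65.1 47.5] long-axis deg 20.5 area 571.0
cover z39+ px 429.5 262.9 ctr [ 535.7 -282.4] size [122.6  43.1] long-axis deg 176.2 area 1041.5
mat_cover red px 232.9 304.5 ctr [445.3 151.9] size [126.1  50. ] long-axis deg 175.1 area 1144.0
(330, 245) [111  58  31] [575.9 -67.3  34. ]
(347, 305) [128  18  58] [ 445.2 -101.2   34. ]
(430, 265) [179 208  43] [ 531.  -285.7   34. ]
```

View pics/crop1.png

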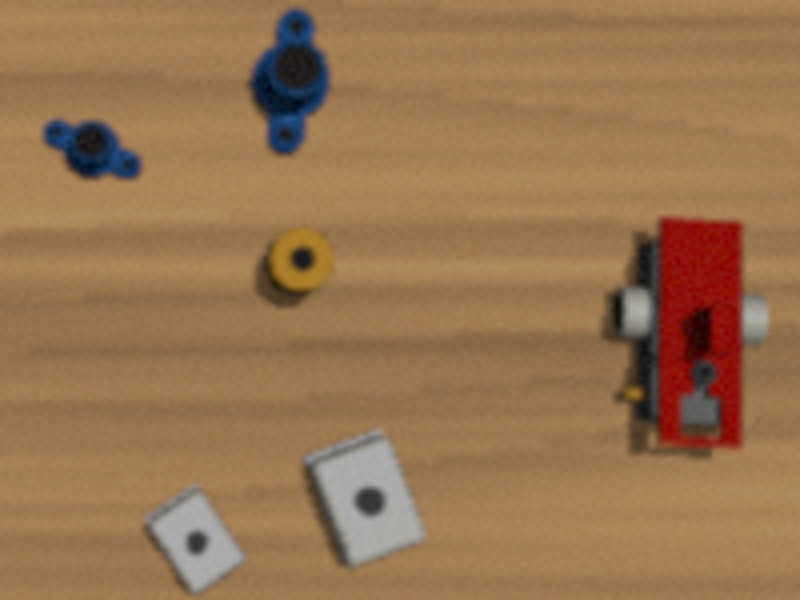

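The crop confirms the choice. In crop pixels the larger bowl's plug is at (370,500), the slide hole at (303,258), the middle flange's stub at (297,67) with ears at (296,27) and (285,132), and the cover's keyhole wide end at (700,405), facing the robot. Next I compute the targets.

```bash
cat >> h.py <<'E'
def yaw(s=None):
    s=s or ctrl.sense(); w,x,y,z=s['ee_rot']; return np.degrees(np.arctan2(2*(x*y+w*z),1-2*(y*y+z*z)))
def delta(x,y,z,a):
    "turn units first (about tool z), then tool shifts at the final yaw"
    s=ctrl.sense();p=s['eef_pos'];a0=yaw(s);d=np.array([x,y,z])-p
    da=(a-a0+90)%180-90; r=np.radians(a0+da)
    print('at',p.round(1),'yaw %.1f'%a0,'turn z %.2f'%(-da/6),'shift',np.round([d[0]*np.cos(r)+d[1]*np.sin(r),d[0]*np.sin(r)-d[1]*np.cos(r),-d[2]],1))
E
python3 - <<'E'
from h import *
c=snap('top')
f=lambda u,v:(255+(u+.5)/4-.5,180+(v+.5)/4-.5)
for n,uv,z in [('plug',(370,500),34),('slide',(303,258),44),('stub',(297,67),44),('ear1',(296,27),8),('ear2',(285,132),8),('covTL',(660,218),39),('covTR',(741,222),39),('covBL',(660,444),39),('covBR',(741,446),39)]:
    print(n,ray(c,[f(*uv)],z)[0].round(1))
delta(535.7,-282.4,120,-4)
E
```

```text
plug [ 446.  -101.5   34. ]
slide [577.  -67.2  44. ]
stub [684.5 -66.3  44. ]
ear1 [715.7 -69.9   8. ]
ear2 [653.4 -62.1   8. ]
covTL [ 598.8 -265.5   39. ]
covTR [ 596.3 -309.9   39. ]
covBL [ 475.8 -258.3   39. ]
covBR [ 474.6 -301.8   39. ]
at [ 134.3 -507.4  231. ] yaw 14.8 turn z 3.14 shift [ 384.7 -252.5  111. ]
```

```bash
python3 -m inch '0 0 0 0 0 1;0 0 0 0 0 1;0 0 0 0 0 1.1;30 -20 0 0 0 0;30 -20 0 0 0 0;30 -20 0 0 0 0;30 -20 0 0 0 0;30 -20 0 0 0 0;30 -20 0 0 0 0;30 -20 0 0 0 0' 1 40
python3 -m inch '30 -20 0 0 0 0;30 -20 0 0 0 0;30 -20 0 0 0 0;30 -20 0 0 0 0;25 -16 20 0 0 0;20 -12 25 0 0 0;5 -4 30 0 0 0;0 0 25 0 0 0;0 0 0 0 0 0;0 0 0 0 0 0'
python3 -c "
from h import *
delta(536.2,-283.2,46,-3.8)"
```

```text
time_s: 1.08
eef_pos: [354.4, -380.5, 231.3]
ee_rot: [0.0, 0.999, -0.033, -0.0]
force: [-0.6, -1.0, -0.5]
grip_width: 0.997
grip_force: 0.0
time_s: 1.92
eef_pos: [529.8, -280.9, 131.0]
ee_rot: [-0.001, 0.999, -0.033, -0.001]
force: [0.0, -0.5, 0.7]
grip_width: 0.997
grip_force: 0.0
at [ 529.8 -280.9  131. ] yaw -3.8 turn z 0.01 shift [ 6.5  1.9 85. ]
```

```bash
python3 -m inch '3 1 15 0 0 0;3 1 15 0 0 0;0.5 0 15 0 0 0;0 0 15 0 0 0;0 0 15 0 0 0;0 0 9 0 0 0;0 0 0 0 0 0;0 0 0 0 0 0;0 0 0 0 0 0;0 0 0 0 0 0' 1
python3 -m inch '0 0 0 0 0 0;0 0 0 0 0 0;0 0 0 0 0 0;0 0 0 0 0 0;0 0 0 0 0 0;0 0 0 0 0 0;0 0 0 0 0 0;0 0 0 0 0 0;0 0 0 0 0 0;0 0 0 0 0 0' 0 40
python3 -c "
from h import *
for n in('top','side'): c=snap(n); a=c['image'][185:345,355:535] if n=='top' else c['image'][120:220,290:410]; cv2.imwrite('pics/g_'+n+'.png',cv2.cvtColor(cv2.resize(a,None,fx=4,fy=4,interpolation=2)[:600],4))
delta(536.2,-283.2,46,-3.8)"
```

```text
time_s: 2.75
eef_pos: [537.0, -284.0, 48.7]
ee_rot: [0.001, 0.999, -0.033, 0.001]
force: [0.6, -1.2, -0.4]
grip_width: 0.999
grip_force: 0.0
time_s: 3.58
eef_pos: [536.5, -283.5, 47.4]
ee_rot: [0.0, 0.999, -0.033, 0.0]
force: [-0.9, -0.3, 2.1]
grip_width: 0.128
grip_force: 39.3
at [ 536.5 -283.5   47.4] yaw -3.8 turn z 0.00 shift [-0.4 -0.3  1.4]
```

View pics/g_side.png

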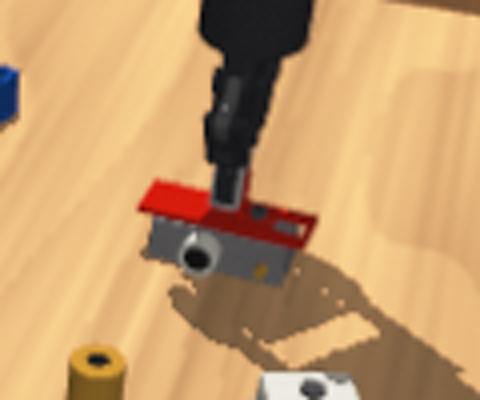

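The fingers hold the fin at about (228,190) in the crop, with the opening matching 12 mm. Now I slide it 24 mm along +x.

```bash
python3 -m inch '3 0 0 0 0 0;3 0 0 0 0 0;3 0 0 0 0 0;3 0 0 0 0 0;3 0 0 0 0 0;3 0 0 0 0 0;3 0 0 0 0 0;3 0 0 0 0 0;0 0 0 0 0 0;0 0 0 0 0 0' 0 40
python3 -c "
from h import *
for n in('top','side'): c=snap(n); a=c['image'][185:345,355:535] if n=='top' else c['image'][120:220,290:410]; cv2.imwrite('pics/g2_'+n+'.png',cv2.cvtColor(cv2.resize(a,None,fx=4,fy=4,interpolation=2)[:600],4))
"
```

```text
time_s: 4.52
eef_pos: [561.1, -285.1, 47.4]
ee_rot: [0.0, 0.999, -0.033, 0.001]
force: [2.1, -0.6, 1.8]
grip_width: 0.135
grip_force: 39.4
```

View pics/g2_side.png

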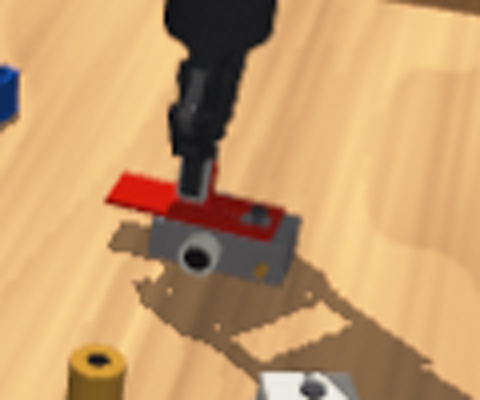

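The cover has moved along and the screw head sits in the wide opening at crop pixel (260,213). Now I lift.

```bash
python3 -m inch '0 0 -2 0 0 0;0 0 -2 0 0 0;0 0 -3 0 0 0;0 0 -4 0 0 0;0 0 -5 0 0 0;0 0 -6 0 0 0;0 0 -8 0 0 0;0 0 -10 0 0 0;0 0 -10 0 0 0;0 0 -5 0 0 0' 0 40
python3 -c "
from h import *
c=snap('side','lift.png')
delta(445.3,151.7,100,-4.7)"
```

```text
time_s: 5.45
eef_pos: [560.9, -285.5, 104.5]
ee_rot: [0.001, 0.999, -0.033, 0.001]
force: [-0.7, 0.9, -0.9]
grip_width: 0.134
grip_force: 38.9
at [ 561.1 -285.6  104.9] yaw -3.8 turn z 0.15 shift [-151.3 -426.3    4.9]
```

View pics/lift.png

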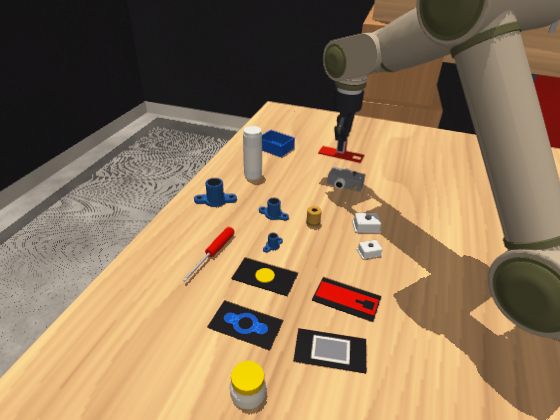

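```bash
python3 -m inch '-5 -14 0 0 0 0.15;-8 -24 0 0 0 0;-11 -30 0 0 0 0;-12 -34 0 0 0 0;-12 -34 0 0 0 0;-12 -34 0 0 0 0;-12 -34 0 0 0 0;-12 -34 0 0 0 0;-12 -34 0 0 0 0;-12 -34 0 0 0 0' 0 40
python3 -m inch '-12 -34 0 0 0 0;-12 -34 0 0 0 0;-11 -26 0 0 0 0;-6 -16 0 0 0 0;-2 -6 0 0 0 0;0 0 10 0 0 0;0 0 15 0 0 0;0 0 15 0 0 0;0 0 10 0 0 0;0 0 0 0 0 0'
python3 -c "
from h import *
delta(445.3,151.7,18,-4.7)"
```

```text
time_s: 6.33
eef_pos: [476.7, 30.2, 102.5]
ee_rot: [-0.0, 0.999, -0.041, 0.0]
force: [0.5, -0.4, -0.9]
grip_width: 0.133
grip_force: 39.0
time_s: 7.17
eef_pos: [443.2, 147.2, 50.7]
ee_rot: [0.0, 0.999, -0.041, -0.002]
force: [-0.2, -1.0, -0.6]
grip_width: 0.134
grip_force: 39.1
at [443.2 147.2  50.7] yaw -4.7 turn z -0.00 shift [ 1.7 -4.7 32.7]
```

Lower, measure once more near touchdown, then open.

```bash
python3 -m inch '1.5 -4.5 8 0 0 0;0 0 8 0 0 0;0 0 6 0 0 0;0 0 4 0 0 0;0 0 3 0 0 0;0 0 2 0 0 0;0 0 1 0 0 0;0 0 0 0 0 0;0 0 0 0 0 0;0 0 0 0 0 0' 0 40
python3 -c "
from h import *
delta(445.3,151.7,18,-4.7)"
```

```text
time_s: 8.0
eef_pos: [446.0, 152.1, 20.5]
ee_rot: [-0.0, 0.999, -0.041, 0.0]
force: [-0.2, -0.6, -0.9]
grip_width: 0.132
grip_force: 39.1
at [446.  152.1  20.5] yaw -4.7 turn z 0.01 shift [-0.7  0.5  2.5]
```

```bash
python3 -m inch '0 0 1 0 0 0;0 0 1 0 0 0;0 0 0.7 0 0 0;0 0 0 0 0 0;0 0 0 0 0 0;0 0 0 0 0 0;0 0 0 0 0 0;0 0 0 0 0 0;0 0 0 0 0 0;0 0 0 0 0 0' 0 40
python3 -m inch '0 0 0 0 0 0;0 0 0 0 0 0;0 0 0 0 0 0;0 0 0 0 0 0;0 0 0 0 0 0;0 0 -10 0 0 0;0 0 -15 0 0 0;0 0 -20 0 0 0;0 0 -20 0 0 0;0 0 -20 0 0 0' 0.6
python3 -c "
from h import *
delta(446,-101.5,110,21)"
```

```text
time_s: 8.83
eef_pos: [445.9, 152.1, 17.6]
ee_rot: [0.0, 0.999, -0.041, 0.0]
force: [-0.3, 0.6, -0.8]
grip_width: 0.134
grip_force: 39.1
time_s: 9.67
eef_pos: [445.8, 152.1, 104.3]
ee_rot: [-0.0, 0.999, -0.041, 0.0]
force: [-0.7, 0.3, -0.5]
grip_width: 0.602
grip_force: 0.0
at [445.8 152.1 104.3] yaw -4.7 turn z -4.28 shift [-90.7 236.8  -5.7]
```

```bash
python3 -m inch '0 0 0 0 0 -1;0 0 0 0 0 -1;0 0 0 0 0 -1;0 0 0 0 0 -1;0 0 0 0 0 -0.2;-12 32 0 0 0 0;-12 32 0 0 0 0;-12 32 0 0 0 0;-12 32 0 0 0 0;-12 32 0 0 0 0' 0.85
python3 -m inch '-12 32 0 0 0 0;-12 32 0 0 0 0;-7 13 0 0 0 0;0 0 20 0 0 0;0 0 20 0 0 0;0 0 0 0 0 0;0 0 0 0 0 0;0 0 0 0 0 0;0 0 0 0 0 0;0 0 0 0 0 0'
python3 - <<'E'
from h import *
c=snap('top','b0.png')
delta(446,-101.5,6,20.5)
E
```

```text
time_s: 10.5
eef_pos: [445.6, -20.3, 103.2]
ee_rot: [0.0, 0.984, 0.177, 0.0]
force: [0.3, 0.1, 0.7]
grip_width: 0.852
grip_force: 0.0
time_s: 11.33
eef_pos: [444.3, -101.8, 63.5]
ee_rot: [0.001, 0.984, 0.178, 0.001]
force: [1.2, -0.2, -0.4]
grip_width: 0.847
grip_force: 0.0
at [ 444.2 -101.8   63.4] yaw 20.5 turn z 0.01 shift [ 1.8  0.4 57.4]
```

View pics/b0.png

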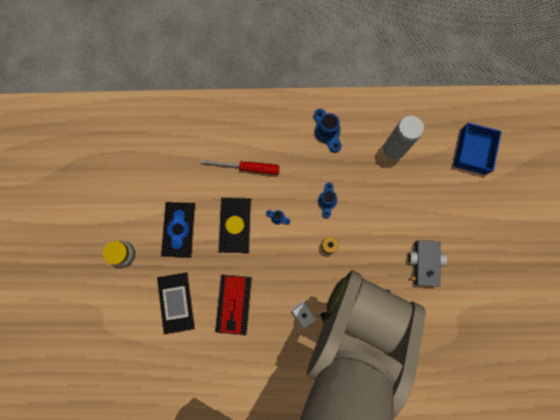

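The cover lies on its outline at (233,304) and the arm is over the bowl. Next I descend and grip.

```bash
python3 -m inch '1.5 0.5 12 0 0 0;0 0 12 0 0 0;0 0 12 0 0 0;0 0 10 0 0 0;0 0 7 0 0 0;0 0 4 0 0 0;0 0 0 0 0 0;0 0 0 0 0 0;0 0 0 0 0 0;0 0 0 0 0 0' 0.85
python3 -m inch '0 0 0 0 0 0;0 0 0 0 0 0;0 0 0 0 0 0;0 0 0 0 0 0;0 0 0 0 0 0;0 0 0 0 0 0;0 0 0 0 0 0;0 0 0 0 0 0;0 0 0 0 0 0;0 0 0 0 0 0' 0 40
python3 -m inch '0 0 -5 0 0 0;0 0 -10 0 0 0;0 0 -15 0 0 0;0 0 -20 0 0 0;0 0 -20 0 0 0;0 0 -15 0 0 0;0 0 -10 0 0 0;0 0 0 0 0 0;0 0 0 0 0 0;0 0 0 0 0 0'
python3 - <<'E'
from h import *
c=snap('side','b1.png')
delta(448.2,283.6,100,9.4)
E
```

```text
time_s: 12.22
eef_pos: [445.7, -101.8, 6.1]
ee_rot: [0.0, 0.984, 0.178, 0.0]
force: [0.5, -0.3, 0.2]
grip_width: 0.853
grip_force: 0.0
time_s: 13.05
eef_pos: [445.6, -101.8, 6.0]
ee_rot: [0.0, 0.984, 0.178, 0.0]
force: [-1.6, 0.4, 6.0]
grip_width: 0.53
grip_force: 41.8
time_s: 13.88
eef_pos: [445.0, -101.5, 100.1]
ee_rot: [-0.0, 0.984, 0.178, -0.0]
force: [-0.6, 0.1, -0.8]
grip_width: 0.534
grip_force: 41.3
at [ 444.9 -101.4   99.9] yaw 20.5 turn z 1.85 shift [ 6.610e+01 -3.793e+02 -1.000e-01]
```

View pics/b1.png

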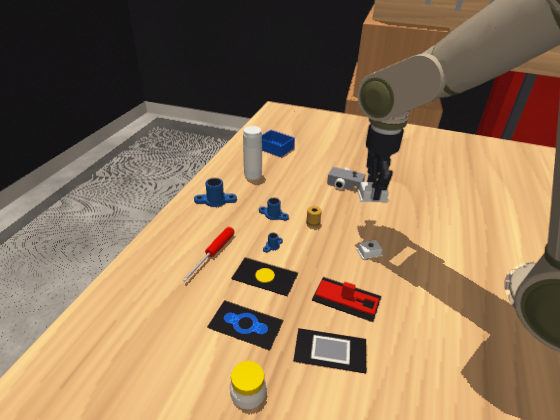

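The bowl is lifted, at (375,190) in the side view. Carry it to its mat.

```bash
python3 -m inch '0 0 0 0 0 1;0 0 0 0 0 0.85;2 -14 0 0 0 0;5 -26 0 0 0 0;6 -33 0 0 0 0;6 -33 0 0 0 0;6 -33 0 0 0 0;6 -33 0 0 0 0;6 -33 0 0 0 0;6 -33 0 0 0 0' 0 40
python3 -m inch '6 -33 0 0 0 0;6 -33 0 0 0 0;5 -33 0 0 0 0;4 -25 0 0 0 0;2 -14 0 0 0 0;0 -3 10 0 0 0;0 0 15 0 0 0;0 0 15 0 0 0;0 0 10 0 0 0;0 0 0 0 0 0'
python3 -c "
from h import *
delta(448.2,283.6,10,9.4)"
```

```text
time_s: 14.77
eef_pos: [448.1, 141.8, 99.9]
ee_rot: [-0.0, 0.997, 0.082, -0.001]
force: [0.4, -1.1, -1.2]
grip_width: 0.53
grip_force: 41.3
time_s: 15.6
eef_pos: [447.0, 281.9, 47.9]
ee_rot: [0.001, 0.997, 0.082, -0.002]
force: [-0.5, -0.0, -2.1]
grip_width: 0.529
grip_force: 41.3
at [447.  281.9  47.9] yaw 9.4 turn z -0.00 shift [ 1.4 -1.5 37.9]
```

```bash
python3 -m inch '1.5 -1.5 10 0 0 0;0 0 10 0 0 0;0 0 6 0 0 0;0 0 4 0 0 0;0 0 3 0 0 0;0 0 2 0 0 0;0 0 1.5 0 0 0;0 0 1 0 0 0;0 0 0 0 0 0;0 0 0 0 0 0' 0 40
python3 -m inch '0 0 0.5 0 0 0;0 0 0 0 0 0;0 0 0 0 0 0;0 0 0 0 0 0;0 0 0 0 0 0;0 0 0 0 0 0;0 0 0 0 0 0;0 0 0 0 0 0;0 0 0 0 0 0;0 0 0 0 0 0' - 
python3 -c "
from h import *
delta(448.2,283.6,10,9.4)"
python3 -m inch '0 0 0 0 0 0;0 0 0 0 0 0;0 0 0 0 0 0;0 0 0 0 0 0;0 0 0 0 0 0;0 0 -10 0 0 0;0 0 -15 0 0 0;0 0 -20 0 0 0;0 0 -20 0 0 0;0 0 -20 0 0 0' 0.75
python3 -c "
from h import *
delta(577,-67.2,110,9.4)"
```

```text
time_s: 16.43
eef_pos: [449.7, 284.8, 13.3]
ee_rot: [-0.0, 0.997, 0.082, 0.0]
force: [-0.1, 0.6, -1.2]
grip_width: 0.527
grip_force: 41.4
time_s: 17.27
eef_pos: [449.6, 284.7, 12.6]
ee_rot: [-0.0, 0.997, 0.082, -0.0]
force: [0.0, -0.2, -0.9]
grip_width: 0.529
grip_force: 41.4
at [449.6 284.7  12.6] yaw 9.4 turn z 0.00 shift [-1.6  0.9  2.6]
time_s: 18.1
eef_pos: [449.6, 284.7, 99.3]
ee_rot: [-0.0, 0.997, 0.082, 0.0]
force: [0.0, 0.4, 0.2]
grip_width: 0.75
grip_force: 0.0
at [449.6 284.7  99.3] yaw 9.4 turn z 0.01 shift [ 68.2 368.  -10.7]
```

```bash
python3 -m inch '3 17 0 0 0 0;6 33 0 0 0 0;6 33 0 0 0 0;6 33 0 0 0 0;6 33 0 0 0 0;6 33 0 0 0 0;6 33 0 0 0 0;6 33 0 0 0 0;6 33 0 0 0 0;6 33 0 0 0 0' 0.85
python3 -m inch '6 33 0 0 0 0;5 21 0 0 0 0;0 0 10 0 0 0;0 0 15 0 0 0;0 0 5 0 0 0;0 0 0 0 0 0;0 0 0 0 0 0;0 0 0 0 0 0;0 0 0 0 0 0;0 0 0 0 0 0'
python3 -c "
from h import *
c=snap('side','s0.png')
delta(577,-67.2,12,9.4)"
```

```text
time_s: 18.93
eef_pos: [557.7, -17.4, 98.5]
ee_rot: [0.0, 0.997, 0.082, 0.0]
force: [-0.1, 0.7, -0.0]
grip_width: 0.851
grip_force: 0.0
time_s: 19.77
eef_pos: [577.2, -67.0, 68.2]
ee_rot: [0.0, 0.997, 0.082, 0.0]
force: [0.6, 0.2, 0.5]
grip_width: 0.851
grip_force: 0.0
at [577.2 -67.   68.1] yaw 9.4 turn z 0.01 shift [-0.2  0.2 56.1]
```

View pics/s0.png

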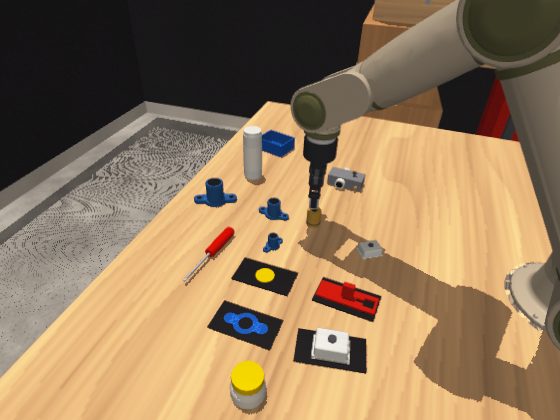

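The bowl sits on its outline at (331,345) and the gripper is over the slide at (314,215).

```bash
python3 -m inch '0 0 12 0 0 0;0 0 12 0 0 0;0 0 12 0 0 0;0 0 10 0 0 0;0 0 6 0 0 0;0 0 4 0 0 0;0 0 0 0 0 0;0 0 0 0 0 0;0 0 0 0 0 0;0 0 0 0 0 0' 0.85
python3 -m inch '0 0 0 0 0 0;0 0 0 0 0 0;0 0 0 0 0 0;0 0 0 0 0 0;0 0 0 0 0 0;0 0 0 0 0 0;0 0 0 0 0 0;0 0 0 0 0 0;0 0 0 0 0 0;0 0 0 0 0 0' 0 40
python3 -m inch '0 0 -5 0 0 0;0 0 -10 0 0 0;0 0 -15 0 0 0;0 0 -20 0 0 0;0 0 -20 0 0 0;0 0 -15 0 0 0;0 0 -5 0 0 0;0 0 0 0 0 0;0 0 0 0 0 0;0 0 0 0 0 0'
python3 -c "
from h import *
delta(626.9,150.9,100,9.4)"
```

```text
time_s: 20.65
eef_pos: [577.3, -67.2, 12.1]
ee_rot: [0.0, 0.997, 0.082, 0.0]
force: [-0.2, 0.3, 0.3]
grip_width: 0.853
grip_force: 0.0
time_s: 21.48
eef_pos: [577.2, -67.2, 12.0]
ee_rot: [0.0, 0.997, 0.082, 0.0]
force: [-2.1, 0.1, 4.5]
grip_width: 0.411
grip_force: 40.0
time_s: 22.32
eef_pos: [576.4, -67.0, 100.4]
ee_rot: [-0.0, 0.997, 0.082, -0.001]
force: [0.1, 0.4, -1.7]
grip_width: 0.406
grip_force: 40.1
at [576.4 -67.  100.4] yaw 9.4 turn z 0.00 shift [  85.4 -206.7    0.4]
```

```bash
python3 -m inch '5 -12 0 0 0 0;10 -24 0 0 0 0;12 -30 0 0 0 0;12 -30 0 0 0 0;12 -30 0 0 0 0;12 -30 0 0 0 0;11 -25 0 0 0 0;8 -18 0 0 0 0;3 -8 0 0 0 0;0 0 0 0 0 0' 0 40
python3 -m inch '0 0 10 0 0 0;0 0 15 0 0 0;0 0 15 0 0 0;0 0 15 0 0 0;0 0 10 0 0 0;0 0 6 0 0 0;0 0 3 0 0 0;0 0 0 0 0 0;0 0 0 0 0 0;0 0 0 0 0 0'
python3 -c "
from h import *
delta(626.9,150.9,16.5,9.4)"
```

```text
time_s: 23.15
eef_pos: [626.5, 153.0, 100.6]
ee_rot: [-0.0, 0.997, 0.083, -0.001]
force: [0.2, -0.0, -2.4]
grip_width: 0.409
grip_force: 40.2
time_s: 23.98
eef_pos: [627.4, 150.9, 28.4]
ee_rot: [0.0, 0.997, 0.082, 0.001]
force: [-0.2, 1.0, -2.0]
grip_width: 0.405
grip_force: 40.2
at [627.4 150.9  28.4] yaw 9.4 turn z 0.00 shift [-0.5 -0.1 11.9]
```

```bash
python3 -m inch '0 0 3 0 0 0;0 0 2.5 0 0 0;0 0 2 0 0 0;0 0 1.5 0 0 0;0 0 1 0 0 0;0 0 1 0 0 0;0 0 0.7 0 0 0;0 0 0 0 0 0;0 0 0 0 0 0;0 0 0 0 0 0' 0 40
python3 -m inch '0 0 0 0 0 0;0 0 0 0 0 0;0 0 0 0 0 0;0 0 0 0 0 0;0 0 0 0 0 0;0 0 -10 0 0 0;0 0 -15 0 0 0;0 0 -20 0 0 0;0 0 -20 0 0 0;0 0 -20 0 0 0' 0.65
python3 -c "
from h import *
delta(684.5,-66.2,110,-7)"
```

```text
time_s: 24.82
eef_pos: [627.0, 151.0, 16.0]
ee_rot: [0.0, 0.997, 0.082, 0.0]
force: [-1.0, -0.5, -0.9]
grip_width: 0.413
grip_force: 40.2
time_s: 25.65
eef_pos: [627.0, 151.0, 102.7]
ee_rot: [0.0, 0.997, 0.082, 0.0]
force: [-0.2, 0.1, 0.1]
grip_width: 0.642
grip_force: 0.0
at [627.  151.  102.7] yaw 9.4 turn z 2.74 shift [ 83.6 208.6  -7.3]
```

```bash
python3 -m inch '0 0 0 0 0 1;0 0 0 0 0 1;0 0 0 0 0 0.75;6 15 0 0 0 0;12 30 0 0 0 0;12 30 0 0 0 0;12 30 0 0 0 0;12 30 0 0 0 0;12 30 0 0 0 0;10 25 0 0 0 0' 0.85
python3 -m inch '7.5 18 0 0 0 0;0 0 10 0 0 0;0 0 15 0 0 0;0 0 10 0 0 0;0 0 0 0 0 0;0 0 0 0 0 0;0 0 0 0 0 0;0 0 0 0 0 0;0 0 0 0 0 0;0 0 0 0 0 0'
python3 -c "
from h import *
c=snap('side','f0.png')
delta(684.5,-66.2,13,-7)"
```

```text
time_s: 26.48
eef_pos: [679.3, -50.3, 101.6]
ee_rot: [0.0, 0.998, -0.061, 0.0]
force: [-0.0, 0.1, -0.2]
grip_width: 0.85
grip_force: 0.0
time_s: 27.32
eef_pos: [684.4, -65.7, 66.4]
ee_rot: [0.0, 0.998, -0.062, 0.0]
force: [0.9, 0.5, -0.3]
grip_width: 0.853
grip_force: 0.0
at [684.3 -65.7  66.3] yaw -7.1 turn z -0.01 shift [ 0.2  0.5 53.3]
```

View pics/f0.png

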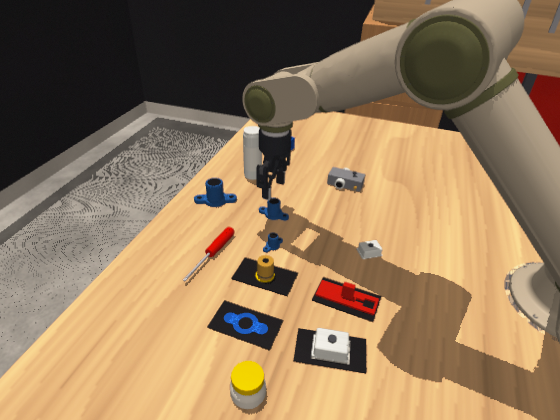

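The slide stands on its outline at (265,268) and the gripper is over the middle flange at (273,208).

```bash
python3 -m inch '0 0.5 12 0 0 0;0 0 12 0 0 0;0 0 12 0 0 0;0 0 9 0 0 0;0 0 5 0 0 0;0 0 3 0 0 0;0 0 0 0 0 0;0 0 0 0 0 0;0 0 0 0 0 0;0 0 0 0 0 0' 0.85
python3 -m inch '0 0 0 0 0 0;0 0 0 0 0 0;0 0 0 0 0 0;0 0 0 0 0 0;0 0 0 0 0 0;0 0 0 0 0 0;0 0 0 0 0 0;0 0 0 0 0 0;0 0 0 0 0 0;0 0 0 0 0 0' 0 40
python3 -m inch '0 0 -5 0 0 0;0 0 -10 0 0 0;0 0 -15 0 0 0;0 0 -20 0 0 0;0 0 -20 0 0 0;0 0 -20 0 0 0;0 0 -10 0 0 0;0 0 0 0 0 0;0 0 0 0 0 0;0 0 0 0 0 0'
python3 -c "
from h import *
delta(616.6,283.9,110,-10+7.2)"
```

```text
time_s: 28.2
eef_pos: [684.4, -66.3, 13.5]
ee_rot: [0.0, 0.998, -0.062, 0.001]
force: [-0.0, 0.2, -0.2]
grip_width: 0.852
grip_force: 0.0
time_s: 29.03
eef_pos: [684.3, -66.3, 13.2]
ee_rot: [0.0, 0.998, -0.062, 0.0]
force: [-0.6, -0.4, 5.4]
grip_width: 0.386
grip_force: 40.1
time_s: 29.87
eef_pos: [683.5, -66.0, 111.3]
ee_rot: [-0.0, 0.998, -0.062, -0.001]
force: [-0.5, -0.6, -1.9]
grip_width: 0.39
grip_force: 39.8
at [683.5 -66.  111.3] yaw -7.1 turn z -0.71 shift [ -83.9 -346.2    1.3]
```

```bash
python3 -m inch '0 0 0 0 0 -0.7;-4 -14 0 0 0 0;-7 -26 0 0 0 0;-8 -33 0 0 0 0;-8 -33 0 0 0 0;-8 -33 0 0 0 0;-8 -33 0 0 0 0;-8 -33 0 0 0 0;-8 -33 0 0 0 0;-8 -33 0 0 0 0' 0 40
python3 -m inch '-8 -33 0 0 0 0;-6 -25 0 0 0 0;-3 -14 0 0 0 0;0 -3 0 0 0 0;0 0 10 0 0 0;0 0 15 0 0 0;0 0 15 0 0 0;0 0 15 0 0 0;0 0 10 0 0 0;0 0 0 0 0 0'
python3 -c "
from h import *
delta(616.6,283.9,17.5,-2.8)"
```

```text
time_s: 30.7
eef_pos: [629.3, 210.2, 111.9]
ee_rot: [0.0, 1.0, -0.026, -0.001]
force: [0.5, -0.0, -1.2]
grip_width: 0.385
grip_force: 39.9
time_s: 31.53
eef_pos: [616.7, 281.7, 44.8]
ee_rot: [0.001, 1.0, -0.026, -0.002]
force: [-1.0, -0.0, -1.6]
grip_width: 0.386
grip_force: 39.9
at [616.7 281.7  44.8] yaw -3.0 turn z -0.03 shift [-0.2 -2.2 27.3]
```

```bash
python3 -m inch '0 -1 6 0 0 0;0 0 5 0 0 0;0 0 4 0 0 0;0 0 3 0 0 0;0 0 2 0 0 0;0 0 1.5 0 0 0;0 0 1 0 0 0;0 0 0 0 0 0;0 0 0 0 0 0;0 0 0 0 0 0' 0 40
python3 -c "
from h import *
delta(616.6,283.9,17.5,-2.8)"
```

```text
time_s: 32.37
eef_pos: [617.7, 284.6, 25.6]
ee_rot: [-0.0, 1.0, -0.025, 0.0]
force: [-0.2, 0.7, -1.4]
grip_width: 0.387
grip_force: 39.9
at [617.7 284.6  25.6] yaw -2.9 turn z -0.01 shift [-1.1  0.8  8.1]
```

```bash
python3 -m inch '-1 0.5 2 0 0 0;0 0 2 0 0 0;0 0 1.5 0 0 0;0 0 1 0 0 0;0 0 1 0 0 0;0 0 0.5 0 0 0;0 0 0 0 0 0;0 0 0 0 0 0;0 0 0 0 0 0;0 0 0 0 0 0' 0 40
python3 -m inch '0 0 0 0 0 0;0 0 0 0 0 0;0 0 0 0 0 0;0 0 0 0 0 0;0 0 0 0 0 0;0 0 -10 0 0 0;0 0 -15 0 0 0;0 0 -20 0 0 0;0 0 -30 0 0 0;0 0 -30 0 0 0' 0.6
python3 -m inch '0 20 0 0 0 0;0 35 0 0 0 0;0 35 0 0 0 0;0 35 0 0 0 0;0 35 0 0 0 0;0 35 0 0 0 0;0 35 0 0 0 0;0 35 0 0 0 0;0 35 0 0 0 0;0 0 0 0 0 0'
python3 -m inch '0 35 0 0 0 0;0 35 0 0 0 0;0 35 0 0 0 0;0 35 0 0 0 0;0 35 0 0 0 0;0 35 0 0 0 0;0 0 0 0 0 0;0 0 0 0 0 0;0 0 0 0 0 0;0 0 0 0 0 0'
python3 -c "
from h import *
for n in('top','side'):
    c=snap(n); a=c['image'][190:340,100:300] if n=='top' else c['image'][240:390,200:400]
    cv2.imwrite('pics/e_'+n+'.png',cv2.cvtColor(cv2.resize(a,None,fx=4,fy=4,interpolation=2),4))
"
```

```text
time_s: 33.2
eef_pos: [616.6, 284.1, 17.4]
ee_rot: [-0.0, 1.0, -0.025, 0.0]
force: [0.6, -0.3, -1.6]
grip_width: 0.386
grip_force: 40.0
time_s: 34.03
eef_pos: [616.3, 284.0, 123.9]
ee_rot: [0.0, 1.0, -0.025, -0.0]
force: [0.7, 0.7, -0.0]
grip_width: 0.601
grip_force: 0.0
time_s: 34.87
eef_pos: [601.6, -21.1, 123.3]
ee_rot: [0.001, 1.0, -0.028, 0.001]
force: [-0.4, 0.2, 0.5]
grip_width: 0.604
grip_force: 0.0
time_s: 35.7
eef_pos: [591.3, -223.9, 122.8]
ee_rot: [-0.0, 1.0, -0.024, 0.0]
force: [-0.3, -0.2, 0.6]
grip_width: 0.6
grip_force: 0.0
```

View pics/e_top.png

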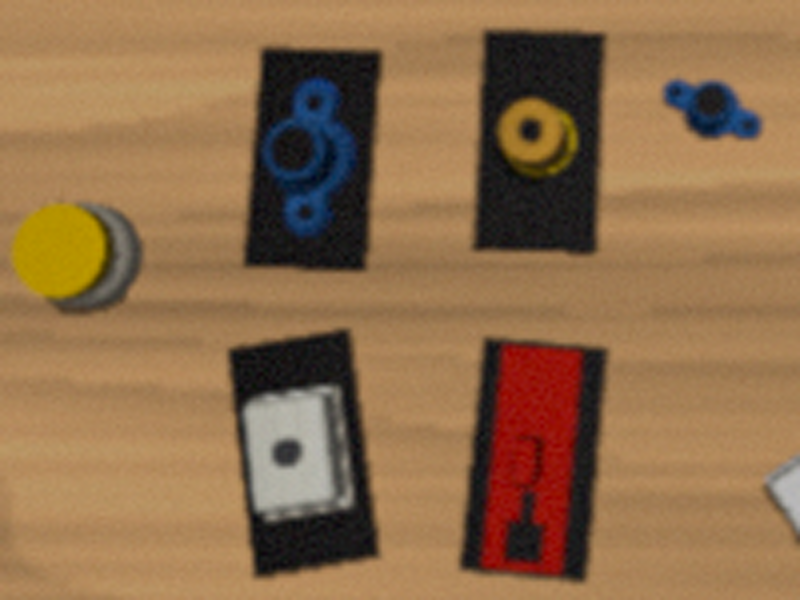

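View pics/e_side.png

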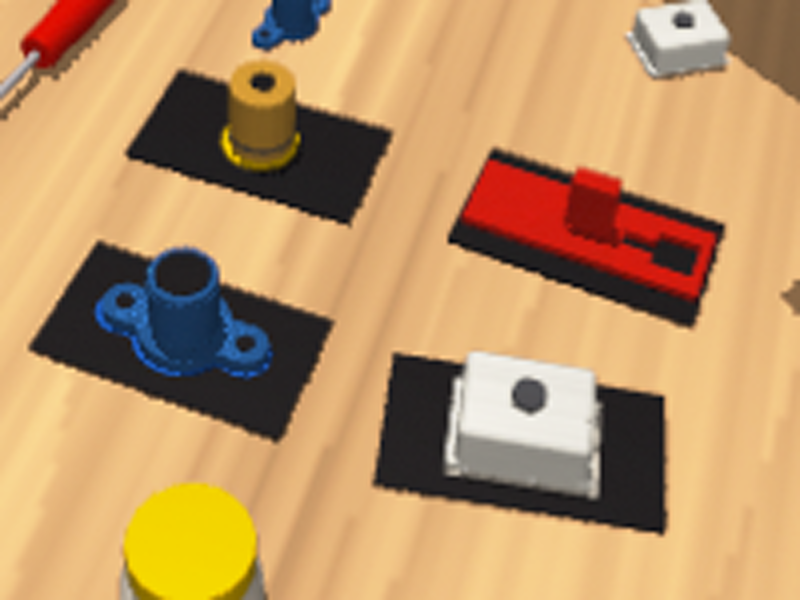

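Every part stands on its own outline: flange (305,155), slide (535,135), bowl (290,455) and cover (530,460) in the top crop. I check the numbers once and hand in.

```bash
python3 - <<'E'
from h import *
c=snap('top');f=lambda u,v:(100+(u+.5)/4-.5,190+(v+.5)/4-.5)
ok=True
for n,uv,z,m in [('bowl',(287,452),38,(448.2,283.6)),('slide',(531,130),48,(626.9,150.9)),('flange',(297,150),48,(616.6,283.9)),('cover',((502+583+480+566)/4,(346+350+568+575)/4),9,(445.4,151.6))]:
    e=ray(c,[f(*uv)],z)[0,:2]-m;print(n,e.round(1));ok&=np.hypot(*e)<8
if ok: print(ctrl.finish_job())
E
```

```text
bowl [ 1.6 -0.2]
slide [-0.4 -0.7]
flange [-0.8 -2.2]
cover [-0.8 -0.3]
the job is handed in; nothing more can be done
None
```

The job is handed in: the cover was slid free and lifted off, and all four parts stand upright on their own outlines, within about 2.5 mm of centre by the last picture; I never went near the tub, and the judge's verdict was not shown.

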